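Load the flip-plate fixture and shut its cover

ROBOT

A 6-joint arm with a two-finger parallel gripper is mounted at the origin on a cart in front of the work surface, level with it; the furniture and walls round the work are solid. World frame = base frame: x ahead of the robot, y to its left, z up, the work surface at z = 0. Lengths are in m, angles in rad, forces in N, time in s.
With the tool pointing down it reaches from about 0.35 to 0.975 m from the base axis. Payload 4.9 kg.
Tool frame: the origin (TCP) lies at the very end of the fingers, on their centre line; the grasp point (between the pads) lies behind it (manip.grip_depth is the z of the grasp point in the tool frame, in m); z points along the fingers, y is the direction in which the jaws open and shut (so a half turn about z gives the same grasp; the last joint's range is limited). The gripper opens to 85 mm and grips with 20 to 120 N. Pads are 22 mm wide; open, the fingers measure 114 mm over their backs; the gripper's body (76 mm by 85 mm) begins 54 mm behind the grasp point. The pads swing forward as they close: fully open they stand 13 mm farther back than shut.
Start: joints at [-1.384, 0.053, 1.613, -0, 1.476, -0.119], TCP at [0.188, -0.596, 0.231] pointing down, gripper open.
Joint ranges: [-3.01, 3.01], [-1.01, 2.22], [0.06, 2.58], [-1.02, 4.17], [0.09, 2.62], [-3.14, 3.14]. Speed limits (rad/s): [2.57, 2.57, 3.14, 3.14, 3.14, 3.14].

INTERFACE

Orientations are given as a unit quaternion [w, x, y, z].
In Python, from plant import state, optics, manip, silhouettes, place_of gives the robot as it stands. The module is installed in compiled form; this text tells all that it offers.
- The arm moves only by the tool jog_arm, never from a script. Its argument "increments" is a list of rows, each an object with "slide": the shift along the tool's x, y, z in mm, a list of three; "rotation": the turn, a rotation vector about the tool's x, y, z in degrees, a list of three. A call has 1 to 20 rows; each row shifts and turns the commanded pose from where the row before left it, along the tool's axes as they then stand; what a row does not reach is not made up. A row lasts 1/12 s, in which the tool goes at most 41.7 mm and 7.16 degrees, less where a joint would pass 70% of its speed; a pose out of reach is approached as far as the arm can. A call with a gripper value outside its range is refused whole. "fingers" is the opening, from 0 (shut) to 1 (fully open), set as the call begins (left out, the last holds). The fingers move at their own pace and stop on an object; the grip force is fixed at half the most. Time passes only in rows, so rows that do not move let the fingers close. It gives the time, the measured TCP pose, the force and the opening at its end, in the units of the state.
- state(): the state, without advancing time (a new reading comes with each control period).
- optics.grab_frame(name): name is "side" or "top"; returns a dict with "frame" (480x640x3 uint8, blue, green, red), "camera_matrix" (3x3 intrinsics, pixels), "distortion" ([k1, k2, p1, p2, k3] as OpenCV has them; the pictures are not rectified), "R" (3x3) and "t" (3): a world point X has camera coordinates R X + t. Camera axes: x right, y down, z forward; pixel columns grow to the right and rows downward; lengths in m; the calibration is good to about 2 mm. A picture is of the moment at which its call begins. There is no depth.
- manip.job_done(): hands the job in, once; it reports no verdict.
Trained networks look in the newest picture that a camera, given by its name, has taken for a name from the list of things; names that differ only in an ending like _2 or _b are one class to them, and where a whole thing is asked for, a point or a joint stands for the part that bears it (a point fixed in the world has none). Each returns a list of dicts, best first, with "score" (0 to 1); they miss things now and then, are a little off and sometimes report something else, mostly with a low value. They report only what shows in the picture. A call takes as long as a camera call. They do not tell look-alikes from the thing itself.
- silhouettes(thing, camera): "mask" (480x640 bool, what is visible of it) and "bbox" ([left, top, right, bottom] in pixels, round what is visible of it).
- place_of(thing, camera): "uv" ([column, row] in pixels: a listed point, or the origin of a listed thing).
The state is a dict: "time": time; "joint_pos": joint angles; "joint_vel": joint speeds; "joint_efforts": joint torques, N m; "tool_pos": TCP position; "tool_rot": TCP orientation; "contact_force": force on the tool from outside, world axes, zero at the start; "ft_torque": the same for the moment, N m; "gripper_width": opening from 0.0 (shut) to 1.0 (fully open).
Only numpy, scipy, OpenCV 4.12 (cv2) and the standard library are available. Lean on these libraries where they do the work, as an engineer would, in place of code of your own. Each camera call takes 0.05 s, during which the arm holds its last target.

TASK

Get the flip-plate fixture ready for work: press its sprung tilt plate down until it lies level and the catch keeps it down by itself, then lay the cork-faced sanding block flat on the plate between the four low corner stops, its long side along the plate's width (parallel to the plate's hinge). Finally fold the standing cover over until it is fully shut, and leave the two rolls of tape where they are.

Things in the scene. Friction and masses are not known exactly. Their poses are not given: they have to be found in the camera images.
- fixture: metal fixture fixed on the bench, grey base 200 x 196 x 12 mm; origin under the base's centre, x away from the operator towards the plate's hinge, y left towards the cover's hinge, z up. Carries an aluminium tilt plate 145 (x) x 130 (y) x 8 mm: level, it spans x = -70 to +75 mm with its top 46 mm above the origin. Two posts at x = +-55, y = -75 mm, 89 mm high, carry the shut cover.
- catch_nose (a point): tip of the sprung dark catch hook at the middle of the plate's near edge, 22 mm wide; the hook fills x = -64 to -79 mm, its top 62 mm above the fixture's origin. The plate's edge slides past it and snaps under it.
- plate (a joint): tilt of the plate about its hinge (along the fixture's y at x = +75 mm, 42 mm above the origin): 0 = level, 0.30 = sprung up, near edge raised (start), lower stop -0.012. Pressing on the pad takes 6 to 10 N; the catch snaps over the edge only within about 0.01 of level, so press right down to the stop (15 to 20 N is plenty). Caught, the plate rests at about 0.01.
- plate_pad (a point): centre of the round rubber thumb pad, 26 mm across, on the plate's top: the place to press. 35 mm from the near edge, 110 mm from the hinge; moves with the plate, z is the plate's normal. With the plate level it lies at x = -35 mm, y = 0, 47 mm above the fixture's origin.
- nest (a point): point on the plate's top face midway between the four dark L-shaped corner stops (3 mm high; clear space inside them 60 mm along x, 86 mm along y); axes as the fixture's when the plate is level. With the plate level it lies at x = +15 mm, y = 0, 46 mm above the fixture's origin. The sides are open between the stops.
- cover (a joint): angle of the grey cover about its hinge; 0 = shut, lying level over the plate (its stop); it starts open at 1.85 to 2.2, leaning outwards. Stiff hinge: it stays where it is left; 3 N at its free edge moves it.
- cover_hinge (a point): middle of the cover's hinge line, along the fixture's x at y = +88 mm, 92 mm above its origin. Cover 140 mm along x, 170 mm from hinge to free edge, 5 mm thick, with a 92 x 70 mm window; push on the solid strip 115 to 170 mm from the hinge. Shut, it reaches towards the fixture's -y, underside 89 mm above the origin; it opens up and over towards +y.
- cover_edge (a point): middle of the cover's free edge, 170 mm from the hinge, half-way through its thickness; moves with the cover.
- block_centre (a point): centre of the loose cork-faced sanding block, brown, 45 x 70 x 28 mm, 0.1 kg; x axis along its 45 mm width (grasp across it), y along its 70 mm length, z up; starts lying on the grey mat to the right of the fixture, 14 mm above the mat. Either way round is right on the plate.
- sanding_block: the same block; origin at the centre of its underside.
- masking_tape: roll of masking tape lying flat, 103 mm across, 25 mm high; bystander, loose; origin under its centre.
- tape_roll: small roll of black tape lying flat on the grey mat, 62 mm across, 19 mm high; bystander, loose; origin under its centre.
Things that resemble listed ones, but are neither listed nor needed, are in the scene too. Of the things that look like the sanding_block, the larger one is meant.

How it is judged:
On the way, in this order (a step that is already met when the one before it is completed fails the run):
1. the tilt plate lies level, kept down by the catch, with the fingers off it (value of joint plate below 0.035 rad and contact force between the fingers and fixture below 0.3 N), for 0.3 s.
2. the block lies flat between the corner stops, let go, with the cover still open (value of joint plate below 0.035 rad and value of joint cover above 1.2 rad and x of block_centre in the frame of nest between -0.01 and 0.01 m and y of block_centre in the frame of nest between -0.0105 and 0.0105 m and z of block_centre in the frame of nest below 0.016 m and contact force between the fingers and sanding_block below 0.1 N), for 0.2 s.
At the end, for the whole second after the job is handed in: Plate level on its catch (under 0.035 rad); block at rest, flat (0.06 rad), between the corner stops (centre within 10 mm in x, 10.5 mm in y of the nest's middle, long side within 0.35 rad of the fixture's y); cover shut (under 0.06 rad) (value of joint plate below 0.035 rad and value of joint cover below 0.06 rad and x of block_centre in the frame of nest between -0.01 and 0.01 m and y of block_centre in the frame of nest between -0.0105 and 0.0105 m and z of block_centre in the frame of nest below 0.016 m and angle between the y axis of block_centre and the y axis of fixture, either way round below 0.35 rad and angle between block_centre's own z axis and vertical below 0.06 rad and linear speed of sanding_block below 0.01 m/s); the robot touches nothing.
It fails at once if one of the two rolls of tape is moved by more than 30 mm (distance of any of masking_tape, tape_roll from where it was at the start of the episode above 0.03 m).
It also fails if it takes over 64 s, if anything falls off the work surface, if the arm or the gripper's body presses on something with over 40 N, if the wrist force passes 120 N, or if a joint passes its speed limit or range.

## Working session

There is one attempt and no reset: what is moved stays moved. The work goes in short steps, Python scripts to look and compute and a tool call to move; the robot and the scene stay as the last step left them, time stands still between calls to the robot, and variables do not carry over. Pictures are saved under pics/ and viewed, and the job is handed in when it is done.

Besides the shell and the picture viewer there is one more tool, called by a JSON object that holds its "fn" and its "kwargs", one argument or row to a line. jog_arm: Moves the arm, as the interface text tells. Its arguments: {"type":"object","properties":{"increments":{"type":"array","items":{"type":"object","properties":{"slide":{"type":"array","items":{"type":"number"}},"rotation":{"type":"array","items":{"type":"number"}}}}},"fingers":{"type":"number"}},"required":["increments"]}

```bash
mkdir -p pics; ls; cat > h.py <<'E'
import numpy as np, cv2
from plant import state, optics, manip, silhouettes, place_of
def grab(n,save=None):
    f=optics.grab_frame(n)
    if save: cv2.imwrite('pics/'+save,f['frame'])
    return f
def ray(f,uv):
    K=np.array(f['camera_matrix']);D=np.array(f['distortion'],float)
    p=cv2.undistortPoints(np.array([[uv]],float),K,D)[0,0]
    R=np.array(f['R']);t=np.array(f['t'])
    return -R.T@t, R.T@np.array([p[0],p[1],1.])
def atz(f,uv,z):
    c,d=ray(f,uv); return c+d*(z-c[2])/d[2]
def tri(f1,u1,f2,u2):
    c1,d1=ray(f1,u1);c2,d2=ray(f2,u2)
    A=np.c_[d1,-d2]; s=np.linalg.lstsq(A,c2-c1,rcond=None)[0]
    a=c1+s[0]*d1;b=c2+s[1]*d2
    return (a+b)/2,np.linalg.norm(a-b)
def proj(f,X):
    r=cv2.Rodrigues(np.array(f['R'],float))[0]
    return cv2.projectPoints(np.array(X,float).reshape(-1,3),r,np.array(f['t'],float),np.array(f['camera_matrix'],float),np.array(f['distortion'],float))[0][:,0]
E
python3 - <<'E'
from h import *
np.set_printoptions(precision=4,suppress=True)
print(state())
print(manip.grip_depth)
F={n:grab(n,n+'0.png') for n in('side','top')}
for n in F: print(n,-F[n]['R'].T@F[n]['t'],F[n]['R'])
for th in ['fixture','catch_nose','plate_pad','nest','cover_hinge','cover_edge','block_centre','sanding_block','masking_tape','tape_roll']:
    r={}
    for n in F:
        r[n]=place_of(th,n); print(th,n,[(np.round(d['uv'],1),round(d['score'],2)) for d in r[n]][:4])
    for a in r['side'][:2]:
        for b in r['top'][:2]:
            print('   ',*tri(F['side'],a['uv'],F['top'],b['uv']))
print(state()['time'])
E
```

```text
pics
{'time': 0.0, 'joint_pos': array([-1.384 ,  0.0534,  1.6143, -0.    ,  1.476 , -0.119 ]), 'joint_vel': array([-0.0021, -0.0004,  0.0008,  0.0015, -0.0001,  0.    ]), 'joint_efforts': array([  0.0014, -39.3682, -37.0174,  -0.0001,   0.0071,   0.    ]), 'tool_pos': array([ 0.188 , -0.5954,  0.23  ]), 'tool_rot': array([-0.001 ,  0.9883,  0.1523, -0.0001]), 'contact_force': array([ 0.1753,  0.4453, -0.4516]), 'ft_torque': array([ 0.0108, -0.0011, -0.018 ]), 'gripper_width': 0.9994333233994454}
-0.0187
side [ 0.6446 -0.9843  0.8754] [[ 0.997   0.0768  0.0054]
 [ 0.0547 -0.657  -0.7519]
 [-0.0542  0.75   -0.6592]]
top [ 0.4856 -0.1155  1.1177] [[-0.0202 -0.9996 -0.0187]
 [-0.9967  0.0216 -0.0785]
 [ 0.0789  0.017  -0.9967]]
fixture side [(array([298.4, 235.6]), 0.91)]
fixture top [(array([276.4, 259.9]), 0.7)]
    [0.5373 0.019  0.0132] 0.003245110626697351
catch_nose side [(array([270.3, 223.8]), 0.53)]
catch_nose top [(array([274.4, 286.7]), 0.68), (array([404.2, 287.3]), 0.5)]
    [0.4742 0.0207 0.0425] 0.004154390897528642
    [ 0.4943 -0.2402  0.2567] 0.04447407360642853
plate_p
[... 957 characters left out ...]
1 -0.3032 -0.1345] 0.06428802089005771
sanding_block side [(array([250.7, 337. ]), 0.85), (array([302.4, 183. ]), 0.24)]
sanding_block top [(array([461.1, 299.6]), 0.81), (array([404.6, 286.9]), 0.67)]
    [ 0.4691 -0.3762  0.1239] 0.053796475013467744
    [ 0.4713 -0.2809  0.0087] 0.003968475677032115
    [ 0.5159 -0.3046  0.3921] 0.12366943400090652
    [ 0.5221 -0.2285  0.3353] 0.09618192869622555
masking_tape side [(array([379.6, 274.8]), 0.55)]
masking_tape top [(array([317.4, 179.1]), 0.59)]
    [ 0.7267 -0.0818  0.0029] 0.011648733442541866
tape_roll side [(array([355. , 331.2]), 0.87)]
tape_roll top [(array([384.9, 199.9]), 0.67)]
    [ 0.6752 -0.2427  0.001 ] 0.00632136956258449
1.1
```

View pics/side0.png

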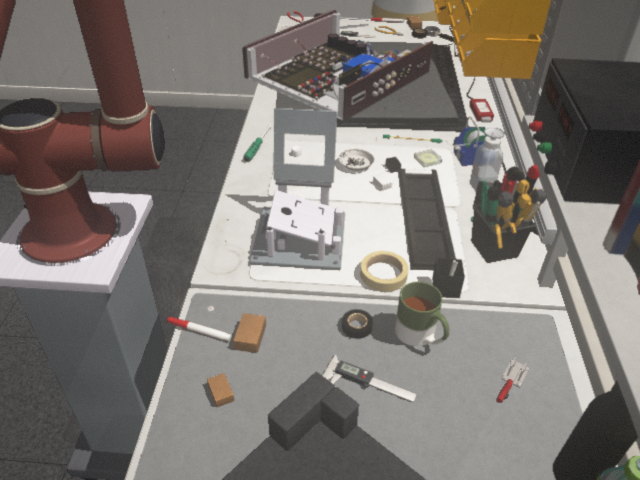

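View pics/top0.png

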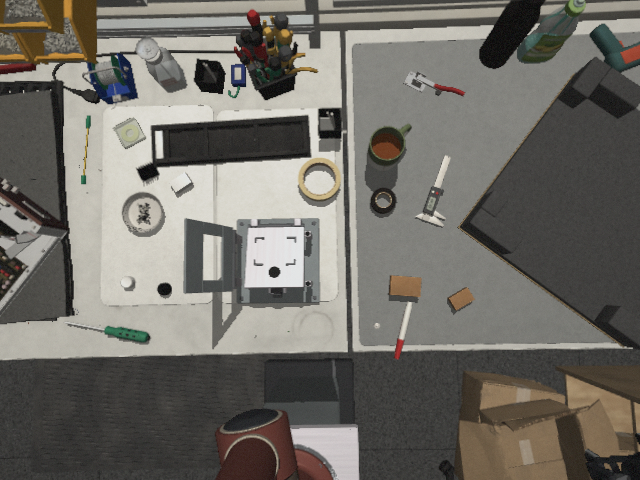

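```bash
python3 - <<'E'
import cv2
a=cv2.imread('pics/side0.png');b=cv2.imread('pics/top0.png')
cv2.imwrite('pics/c1.png',cv2.resize(a[90:280,230:360],None,fx=4,fy=4,interpolation=2)[:, :][160:760])
cv2.imwrite('pics/c2.png',cv2.resize(b[205:325,175:335],None,fx=5,fy=5,interpolation=2))
cv2.imwrite('pics/c3.png',cv2.hconcat([cv2.resize(a[290:410,160:280],(400,400),interpolation=2),cv2.resize(b[260:360,380:480],(400,400),interpolation=2)]))
E
```

```text
(no output)
```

View pics/c1.png

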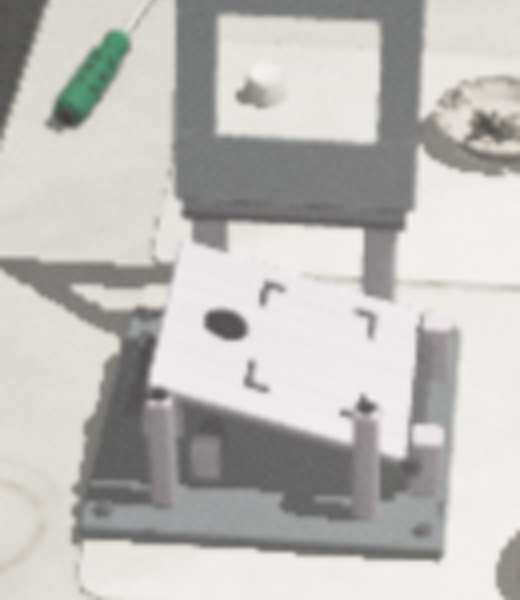

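View pics/c2.png

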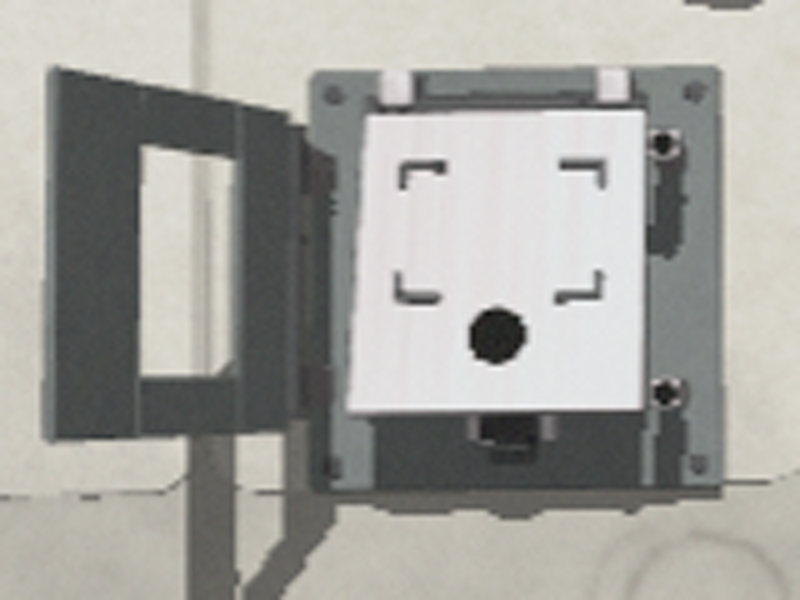

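View pics/c3.png

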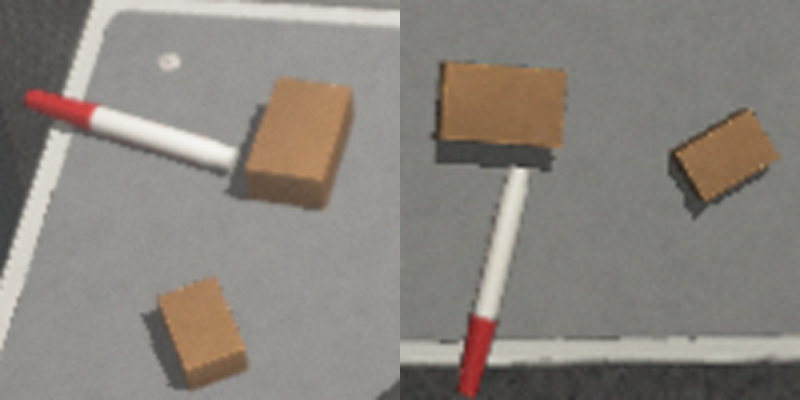

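```bash
cat > fit.py <<'E'
from h import *
from scipy.optimize import least_squares
import pickle
np.set_printoptions(precision=4,suppress=True)
F={n:grab(n) for n in('side','top')}
pickle.dump(F,open('F0.pkl','wb'))
T=lambda x,y:(175+x/5-.4,205+y/5-.4)
S=lambda x,y:(230+x/4-.4,130+y/4-.4)
fixed=[('top',T(313,72),(100,98,12)),('top',T(720,68),(100,-98,12)),('top',T(721,487),(-100,-98,12)),
('top',T(664,145),(55,-75,89)),('top',T(666,393),(-55,-75,89)),('top',(232,259.1),(0,88,92)),
('side',S(157,396),(-55,-75,89)),('side',S(367,406),(55,-75,89)),('side',S(80,527),(-100,-98,12)),('side',S(443,548),(100,-98,12)),('side',(305.5,181),(0,88,92))]
# plate pts: (dist from hinge, y, height above hinge)
plate=[('top',T(497,335),(110,0,5)),('side',S(226,324),(110,0,5)),('top',T(367,113),(0,65,4)),('top',T(645,112),(0,-65,4)),('top',T(645,410),(145,-65,4)),('top',T(349,410),(145,65,4)),
('side',S(188,240),(145,65,4)),('side',S(150,385),(145,-65,4)),('side',S(407,457),(0,-65,4))]
cover=[('top',T(50,67),(70,170,2.5)),('top',T(45,438),(-70,170,2.5)),('side',(305.1,109.7),(0,170,0)),('top',(187.6,253.4),(0,170,0))]
def pts(p):
    th,c=p[4],p[5]
    X=[q[2] for q in fixed]
    X+=[(75-d*np.cos(th)-h*np.sin(th),y,42+d*np.sin(th)+h*np.cos(th)) for _,_,(d,y,h) in plate]
    X+=[(x,88-r*np.cos(c),92+r*np.sin(c)) for _,_,(x,r,h) in cover]
    X=np.array(X,float)/1000
    cy,sy=np.cos(p[3]),np.sin(p[3])
    return X@np.array([[cy,-sy,0],[sy,cy,0],[0,0,1]]).T+p[:3]
L=fixed+plate+cover
def res(p):
    X=pts(p)
    return np.concatenate([proj(F[q[0]],x)[0]-q[1] for q,x in zip(L,X)]+[[p[2]*1000]])
r=least_squares(res,[.54,.016,0,0,.3,2.],loss='soft_l1',x_scale=[.01]*3+[.1]*3)
print(r.x); print(np.c_[r.fun[:-1].reshape(-1,2)])
np.save('fix.npy',r.x)
# blocks
for zz,tp in((.028,[T,None]),):
    c3=lambda x,y:(380+x/4-.4-100,260+y/4-.4)
    P=[atz(F['top'],c3(*u),.028)[:2] for u in((443,62),(565,70),(561,148),(440,138))]
    P=np.array(P);print(P,P.mean(0));
    d=P[1]-P[0]+P[2]-P[3];print('long',np.degrees(np.arctan2(d[1],d[0])),np.linalg.norm(d)/2)
    e=P[0]-P[3]+P[1]-P[2];print(np.linalg.norm(e)/2,np.degrees(np.arctan2(e[1],e[0])))
    cs=lambda x,y:(160+x*.3-.4,290+y*.3-.4)
    P=np.array([atz(F['side'],cs(*u),.028)[:2] for u in((277,80),(352,88),(325,185),(247,174))]);print(P,P.mean(0))
    for u in ((524,170),(513,170),(500,195),(487,318),(465,395)): print('pen',atz(F['top'],c3(*u),.005))
m=silhouettes('sanding_block','top')
print([(d['bbox'],d['score'],cv2.minAreaRect(np.argwhere(d['mask'])[:,::-1].astype(np.float32))) for d in m])
print(state()['time'])
E
python3 fit.py
```

```text
[ 0.5394  0.0169  0.0032 -0.0133  0.3178  1.8951]
[[-0.9929 -1.0289]
 [-0.0311 -0.9669]
 [ 0.2614  0.0379]
 [-0.2831 -0.7781]
 [-0.4923 -0.2934]
 [ 0.802  -0.8135]
 [ 0.7993  0.5349]
 [ 0.4088  1.2875]
 [-0.4822  0.5483]
 [ 0.9592  1.4094]
 [-1.8288  3.4717]
 [-0.4737  0.6577]
 [-0.5242  0.2519]
 [-0.6186 -0.0182]
 [ 0.2104 -0.3113]
 [-0.9174  0.4833]
 [-1.2587  0.9275]
 [-1.841  -0.5533]
 [-1.0078 -0.7606]
 [-0.8133  1.4289]
 [ 0.6814 -1.3432]
 [ 0.376   0.1439]
 [ 0.6548  0.3558]
 [-2.9332  0.8518]]
[[ 0.4975 -0.2465]
 [ 0.4915 -0.3165]
 [ 0.4468 -0.3125]
 [ 0.4538 -0.2434]] [ 0.4724 -0.2797]
long -95.32722891595404 0.06988750234072338
0.04433600878120055 -4.587334881117826
[[ 0.4524 -0.2399]
 [ 0.4968 -0.2424]
 [ 0.4919 -0.3143]
 [ 0.4475 -0.3102]] [ 0.4721 -0.2767]
pen [ 0.4335 -0.2946  0.005 ]
pen [ 0.4336 -0.2882  0.005 ]
pen [ 0.4192 -0.2801  0.005 ]
pen [ 0.3482 -0.27    0.005 ]
pen [ 0.3044 -0.2557  0.005 ]
[([387.9, 275.3, 422.2, 295.9], 0.83, ((404.88470458984375, 285.6907653808594), (31.61898422241211, 19.4179630279541), 4.5739216804504395)), ([450.0, 287.5, 472.3, 311.3], 0.79, ((460.92303466796875, 297.88458251953125), (15.254256248474121, 22.188007354736328), 56.3099365234375))]
1.25
```

```bash
cat >> h.py <<'E'
from scipy.spatial.transform import Rotation as Ro
def rel(target,yaw,n=1):
    "target world TCP, yaw deg of tool x axis, pointing down"
    s=state();q=s['tool_rot'];R=Ro.from_quat([q[1],q[2],q[3],q[0]])
    Rt=Ro.from_matrix(np.array([[np.cos(a:=np.radians(yaw)),np.sin(a),0],[np.sin(a),-np.cos(a),0],[0,0,-1]]))
    print('t',round(s['time'],2),'pos',s['tool_pos'].round(4),'F',s['contact_force'].round(1),'g',round(s['gripper_width'],3))
    print('slide mm',(R.inv().apply(np.array(target)-s['tool_pos'])*1000/n).round(2),'rot deg',np.degrees((R.inv()*Rt).as_rotvec()/n).round(2))
def fx(x,y,z):
    p=np.load('fix.npy');c,s=np.cos(p[3]),np.sin(p[3])
    return np.array([p[0]+c*x/1000-s*y/1000,p[1]+s*x/1000+c*y/1000,p[2]+z/1000])
E
python3 - <<'E'
from h import *
print(fx(-31.6,0,79.3),fx(-35,0,47),fx(15,0,46))
rel(fx(-33,0,200),17.5,20)
E
```

```text
[0.50779899 0.01732436 0.08246747] [0.50439929 0.01736963 0.05016747] [0.55439486 0.01670396 0.04916747]
t 1.25 pos [ 0.1882 -0.596   0.2313] F [ 0.1 -0.1  0.4] g 1.003
slide mm [ 24.41 -24.45   1.41] rot deg [-0. -0.  0.]
```

{"fn": "jog_arm", "kwargs": {
  "fingers": 0,
  "increments": [
    {"slide":[24.4,-24.5,1.4],"rotation":[0,0,0]},
    {"slide":[24.4,-24.5,1.4],"rotation":[0,0,0]},
    {"slide":[24.4,-24.5,1.4],"rotation":[0,0,0]},
    {"slide":[24.4,-24.5,1.4],"rotation":[0,0,0]},
    {"slide":[24.4,-24.5,1.4],"rotation":[0,0,0]},
    {"slide":[24.4,-24.5,1.4],"rotation":[0,0,0]},
    {"slide":[24.4,-24.5,1.4],"rotation":[0,0,0]},
    {"slide":[24.4,-24.5,1.4],"rotation":[0,0,0]},
    {"slide":[24.4,-24.5,1.4],"rotation":[0,0,0]},
    {"slide":[24.4,-24.5,1.4],"rotation":[0,0,0]},
    {"slide":[24.4,-24.5,1.4],"rotation":[0,0,0]},
    {"slide":[24.4,-24.5,1.4],"rotation":[0,0,0]},
    {"slide":[24.4,-24.5,1.4],"rotation":[0,0,0]},
    {"slide":[24.4,-24.5,1.4],"rotation":[0,0,0]},
    {"slide":[24.4,-24.5,1.4],"rotation":[0,0,0]},
    {"slide":[24.4,-24.5,1.4],"rotation":[0,0,0]},
    {"slide":[24.4,-24.5,1.4],"rotation":[0,0,0]},
    {"slide":[24.4,-24.5,1.4],"rotation":[0,0,0]},
    {"slide":[24.4,-24.5,1.4],"rotation":[0,0,0]},
    {"slide":[24.4,-24.5,1.4],"rotation":[0,0,0]}
  ]
}}

```text
time: 2.92
tool_pos: [0.5066, 0.02, 0.2035]
tool_rot: [0.0, 0.988, 0.152, 0.0]
contact_force: [0.3, -1.4, 0.3]
gripper_width: 0.001
```

```bash
python3 - <<'E'
from h import *
rel(fx(-33,0,110),89.2,12)
E
```

```text
t 2.92 pos [0.5066 0.02   0.2035] F [ 0.3 -1.4  0.3] g 0.001
slide mm [-0.09  0.21  7.53] rot deg [ 0.   -0.   -5.97]
```

{"fn": "jog_arm", "kwargs": {
  "fingers": 0,
  "increments": [
    {"slide":[0,2.6,7.5],"rotation":[0,0,-6]},
    {"slide":[0,0,7.5],"rotation":[0,0,-6]},
    {"slide":[0,0,7.5],"rotation":[0,0,-6]},
    {"slide":[0,0,7.5],"rotation":[0,0,-6]},
    {"slide":[0,0,7.5],"rotation":[0,0,-6]},
    {"slide":[0,0,7.5],"rotation":[0,0,-6]},
    {"slide":[0,0,7.5],"rotation":[0,0,-6]},
    {"slide":[0,0,7.5],"rotation":[0,0,-6]},
    {"slide":[0,0,7.5],"rotation":[0,0,-6]},
    {"slide":[0,0,7.5],"rotation":[0,0,-6]},
    {"slide":[0,0,7.5],"rotation":[0,0,-6]},
    {"slide":[0,0,7.5],"rotation":[0,0,-6]},
    {"slide":[0,0,0],"rotation":[0,0,0]}
  ]
}}

```text
time: 4.0
tool_pos: [0.5056, 0.0158, 0.1117]
tool_rot: [-0.001, 0.709, 0.705, -0.001]
contact_force: [-0.5, 0.2, -1.0]
gripper_width: -0.003
```

```bash
python3 - <<'E'
from h import *
rel(fx(-33,0,47),89.2)
f=grab('side'); g=grab('top')
cv2.imwrite('pics/p1.png',cv2.hconcat([cv2.resize(f['frame'][130:280,220:370],(400,400)),cv2.resize(g['frame'][200:320,200:320],(400,400))]))
E
```

```text
t 4.0 pos [0.5056 0.0158 0.1117] F [-0.5  0.2 -1. ] g -0.003
slide mm [ 1.48  0.92 61.51] rot deg [-0.17 -0.02  0.42]
```

View pics/p1.png

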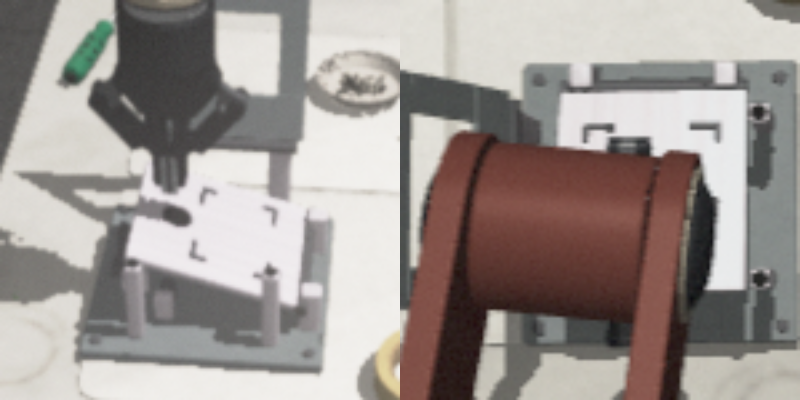

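{"fn": "jog_arm", "kwargs": {
  "increments": [
    {"slide":[1,1,7],"rotation":[0,0,0]},
    {"slide":[0,0,7],"rotation":[0,0,0]},
    {"slide":[0,0,7],"rotation":[0,0,0]},
    {"slide":[0,0,6],"rotation":[0,0,0]},
    {"slide":[0,0,5],"rotation":[0,0,0]},
    {"slide":[0,0,5],"rotation":[0,0,0]},
    {"slide":[0,0,4],"rotation":[0,0,0]},
    {"slide":[0,0,4],"rotation":[0,0,0]},
    {"slide":[0,0,4],"rotation":[0,0,0]},
    {"slide":[0,0,4],"rotation":[0,0,0]},
    {"slide":[0,0,3],"rotation":[0,0,0]},
    {"slide":[0,0,2],"rotation":[0,0,0]},
    {"slide":[0,0,0],"rotation":[0,0,0]}
  ]
}}

```text
time: 5.18
tool_pos: [0.5072, 0.0167, 0.0551]
tool_rot: [-0.001, 0.71, 0.704, -0.001]
contact_force: [-4.2, 0.3, 6.2]
gripper_width: 0.002
```

{"fn": "jog_arm", "kwargs": {
  "increments": [
    {"slide":[0,0,2],"rotation":[0,0,0]},
    {"slide":[0,0,2],"rotation":[0,0,0]},
    {"slide":[0,0,1.5],"rotation":[0,0,0]},
    {"slide":[0,0,1],"rotation":[0,0,0]},
    {"slide":[0,0,0],"rotation":[0,0,0]}
  ]
}}

```text
time: 5.6
tool_pos: [0.5075, 0.0167, 0.0487]
tool_rot: [-0.0, 0.71, 0.704, -0.0]
contact_force: [-2.2, 0.3, 4.8]
gripper_width: -0.0
```

{"fn": "jog_arm", "kwargs": {
  "increments": [
    {"slide":[0,0,1],"rotation":[0,0,0]},
    {"slide":[0,0,1],"rotation":[0,0,0]},
    {"slide":[0,0,0],"rotation":[0,0,0]}
  ]
}}

```text
time: 5.85
tool_pos: [0.5074, 0.0167, 0.0466]
tool_rot: [-0.0, 0.71, 0.704, -0.0]
contact_force: [-3.4, -0.2, 4.9]
gripper_width: 0.004
```

{"fn": "jog_arm", "kwargs": {
  "increments": [
    {"slide":[0,0,1],"rotation":[0,0,0]},
    {"slide":[0,0,1],"rotation":[0,0,0]},
    {"slide":[0,0,0],"rotation":[0,0,0]}
  ]
}}

```text
time: 6.1
tool_pos: [0.5075, 0.0167, 0.0452]
tool_rot: [-0.0, 0.71, 0.704, -0.0]
contact_force: [-5.2, 0.3, 7.5]
gripper_width: -0.003
```

{"fn": "jog_arm", "kwargs": {
  "increments": [
    {"slide":[0,0,1],"rotation":[0,0,0]},
    {"slide":[0,0,1],"rotation":[0,0,0]},
    {"slide":[0,0,0],"rotation":[0,0,0]}
  ]
}}

```text
time: 6.35
tool_pos: [0.5076, 0.0167, 0.0448]
tool_rot: [-0.001, 0.71, 0.704, -0.001]
contact_force: [-10.5, 0.0, 18.4]
gripper_width: -0.003
```

{"fn": "jog_arm", "kwargs": {
  "increments": [
    {"slide":[0,0,0.5],"rotation":[0,0,0]},
    {"slide":[0,0,0],"rotation":[0,0,0]},
    {"slide":[0,0,-4],"rotation":[0,0,0]},
    {"slide":[0,0,-10],"rotation":[0,0,0]},
    {"slide":[0,0,-20],"rotation":[0,0,0]},
    {"slide":[0,0,-30],"rotation":[0,0,0]},
    {"slide":[0,0,-30],"rotation":[0,0,0]},
    {"slide":[0,0,-20],"rotation":[0,0,0]},
    {"slide":[0,0,-10],"rotation":[0,0,0]}
  ]
}}

```text
time: 7.1
tool_pos: [0.5097, 0.0165, 0.17]
tool_rot: [0.002, 0.71, 0.704, 0.002]
contact_force: [0.4, 0.2, 0.0]
gripper_width: -0.003
```

```bash
python3 - <<'E'
from h import *
f=grab('side'); 
p=place_of('plate_pad','side')
print([(d['uv'],d['score']) for d in p][:2], proj(f,[fx(-35,0,47)]), proj(f,[fx(-31.6,0,79)]))
cv2.imwrite('pics/p2.png',cv2.resize(f['frame'][130:280,220:370],(600,600),interpolation=2))
rel([.4722,-.262,.17],85.4)
E
```

```text
[([283.2, 221.0], 0.82)] [[284.24353577 222.72004784]] [[285.35655036 211.59415629]]
t 7.2 pos [0.5092 0.0166 0.1684] F [ 0.3 -0.7 -0.5] g 0.001
slide mm [-278.85  -34.66   -1.68] rot deg [0.27 0.02 4.12]
```

View pics/p2.png

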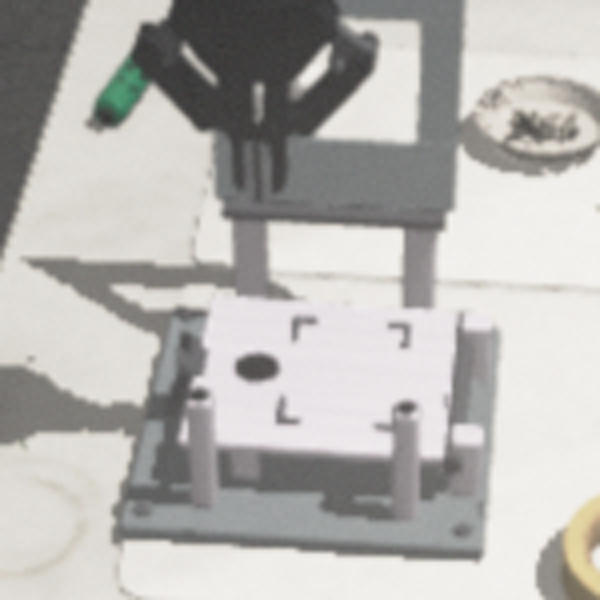

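{"fn": "jog_arm", "kwargs": {
  "fingers": 0.75,
  "increments": [
    {"slide":[-27.8,-3.5,0],"rotation":[0,0,0.4]},
    {"slide":[-27.8,-3.5,0],"rotation":[0,0,0.4]},
    {"slide":[-27.8,-3.5,0],"rotation":[0,0,0.4]},
    {"slide":[-27.8,-3.5,0],"rotation":[0,0,0.4]},
    {"slide":[-27.8,-3.5,0],"rotation":[0,0,0.4]},
    {"slide":[-27.8,-3.5,3],"rotation":[0,0,0.4]},
    {"slide":[-27.8,-3.5,12],"rotation":[0,0,0.4]},
    {"slide":[-27.8,-3.5,15],"rotation":[0,0,0.4]},
    {"slide":[-27.8,-3.5,20],"rotation":[0,0,0.4]},
    {"slide":[-27.8,-3.5,20],"rotation":[0,0,0.4]},
    {"slide":[0,0,15],"rotation":[0,0,0]},
    {"slide":[0,0,5],"rotation":[0,0,0]},
    {"slide":[0,0,0],"rotation":[0,0,0]}
  ]
}}

```text
time: 8.28
tool_pos: [0.4595, -0.258, 0.0724]
tool_rot: [-0.004, 0.734, 0.679, -0.0]
contact_force: [-0.4, 0.2, -0.6]
gripper_width: 0.747
```

```bash
python3 - <<'E'
from h import *
f=grab('side'); g=grab('top')
rel([.4722,-.260,.005],85.8)
cv2.imwrite('pics/p3.png',cv2.hconcat([cv2.resize(f['frame'][260:380,190:310],(400,400),interpolation=2),cv2.resize(g['frame'][250:350,350:450],(400,400),interpolation=2)]))
E
```

```text
t 8.38 pos [ 0.4616 -0.2588  0.0756] F [-0.7 -0.3  0.9] g 0.75
slide mm [-0.46 10.76 70.64] rot deg [-0.06 -0.05 -0.23]
```

View pics/p3.png

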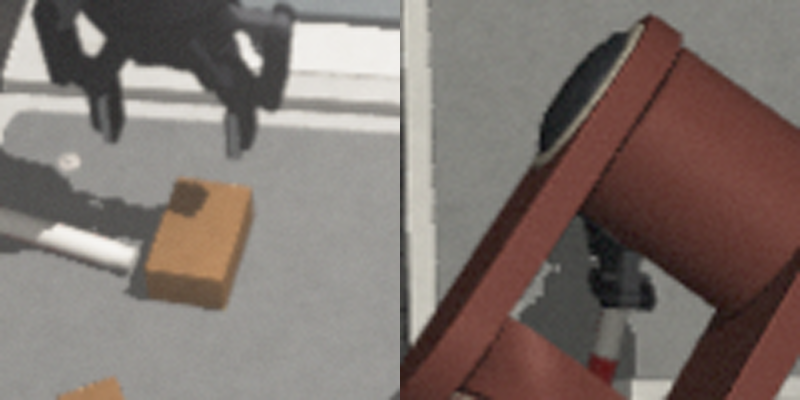

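{"fn": "jog_arm", "kwargs": {
  "increments": [
    {"slide":[0,5.5,0],"rotation":[0,0,0]},
    {"slide":[0,5,5],"rotation":[0,0,0]},
    {"slide":[0,0,10],"rotation":[0,0,0]},
    {"slide":[0,0,10],"rotation":[0,0,0]},
    {"slide":[0,0,7],"rotation":[0,0,0]},
    {"slide":[0,0,3],"rotation":[0,0,0]},
    {"slide":[0,0,0],"rotation":[0,0,0]}
  ]
}}

```text
time: 8.97
tool_pos: [0.4712, -0.2596, 0.0395]
tool_rot: [-0.002, 0.734, 0.679, -0.0]
contact_force: [-0.8, 0.0, 0.2]
gripper_width: 0.75
```

```bash
python3 - <<'E'
from h import *
f=grab('side')
rel([.4722,-.260,.005],85.8)
cv2.imwrite('pics/p4.png',cv2.resize(f['frame'][260:380,190:310],(600,600),interpolation=2))
E
```

```text
t 9.02 pos [ 0.4717 -0.26    0.0403] F [0.4 0.3 0.3] g 0.755
slide mm [ 0.05  0.59 35.35] rot deg [-0.08 -0.05 -0.28]
```

View pics/p4.png

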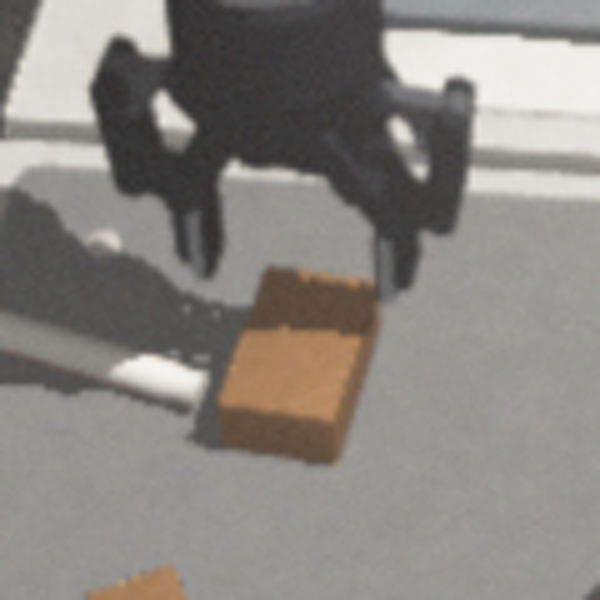

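{"fn": "jog_arm", "kwargs": {
  "increments": [
    {"slide":[0,3,4],"rotation":[0,0,0]},
    {"slide":[0,0.5,7],"rotation":[0,0,0]},
    {"slide":[0,0,8],"rotation":[0,0,0]},
    {"slide":[0,0,8],"rotation":[0,0,0]},
    {"slide":[0,0,5],"rotation":[0,0,0]},
    {"slide":[0,0,3],"rotation":[0,0,0]},
    {"slide":[0,0,0],"rotation":[0,0,0]}
  ]
}}

```text
time: 9.6
tool_pos: [0.475, -0.2602, 0.005]
tool_rot: [-0.001, 0.734, 0.679, -0.0]
contact_force: [0.4, -0.2, -0.3]
gripper_width: 0.75
```

```bash
python3 - <<'E'
from h import *
f=grab('side')
rel([.4722,-.260,.005],85.8)
cv2.imwrite('pics/p5.png',cv2.resize(f['frame'][260:380,190:310],(600,600),interpolation=2))
E
```

```text
t 9.65 pos [ 0.4754 -0.2605  0.0057] F [-0.6 -0.2 -0.6] g 0.745
slide mm [ 0.23 -3.19  0.67] rot deg [-0.06 -0.04 -0.28]
```

View pics/p5.png

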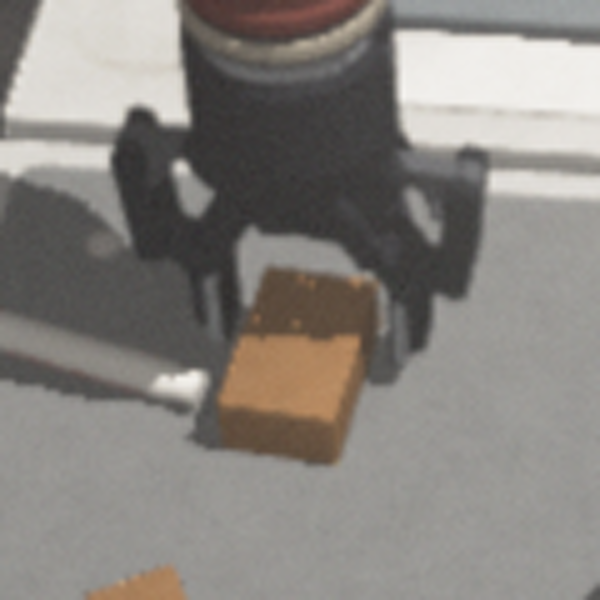

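Fingers straddle the block (left finger about (215,320), right about (395,350) in the crop) and clear the pen at (185,385). Now I close them.

{"fn": "jog_arm", "kwargs": {
  "fingers": 0.3,
  "increments": [
    {"slide":[0,0,0]},
    {"slide":[0,0,0]},
    {"slide":[0,0,0]},
    {"slide":[0,0,0]},
    {"slide":[0,0,0]},
    {"slide":[0,0,0]}
  ]
}}

```text
invalid input
```

{"fn": "jog_arm", "kwargs": {
  "increments": [
    {"slide":[0,0,-3]},
    {"slide":[0,0,-8]},
    {"slide":[0,0,-15]},
    {"slide":[0,0,-10]},
    {"slide":[0,0,-4]},
    {"slide":[0,0,0]}
  ]
}}

```text
invalid input
```

```bash
python3 - <<'E'
from h import *
f=grab('side')
rel([.5,-.260,.15],89.2)
cv2.imwrite('pics/p6.png',cv2.resize(f['frame'][240:360,190:310],(600,600),interpolation=2))
E
```

```text
t 9.7 pos [ 0.4757 -0.2607  0.0062] F [ 0.  -0.1  0.2] g 0.753
slide mm [   2.64   24.14 -143.81] rot deg [-0.01 -0.01 -3.68]
```

View pics/p6.png

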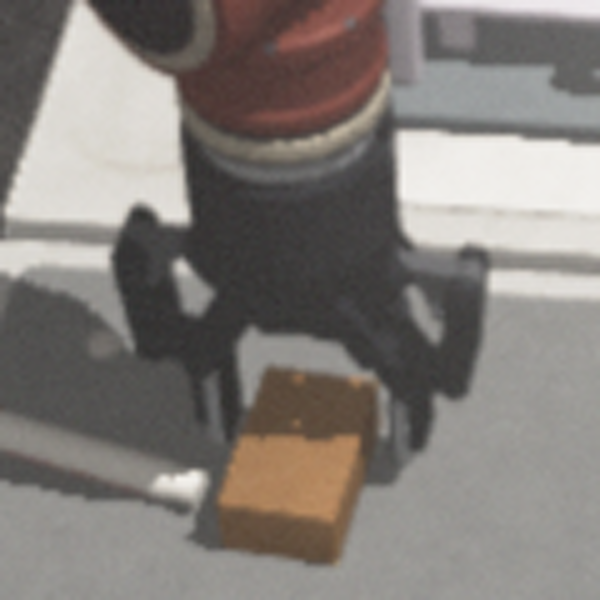

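Rotation is required in each row. I'll repeat the close with it.

{"fn": "jog_arm", "kwargs": {
  "fingers": 0.3,
  "increments": [
    {"slide":[0,0,0],"rotation":[0,0,0]},
    {"slide":[0,0,0],"rotation":[0,0,0]},
    {"slide":[0,0,0],"rotation":[0,0,0]},
    {"slide":[0,0,0],"rotation":[0,0,0]},
    {"slide":[0,0,0],"rotation":[0,0,0]},
    {"slide":[0,0,0],"rotation":[0,0,0]}
  ]
}}

```text
time: 10.2
tool_pos: [0.4765, -0.2613, 0.0073]
tool_rot: [0.001, 0.734, 0.679, 0.0]
contact_force: [0.1, -0.0, 5.6]
gripper_width: 0.511
```

{"fn": "jog_arm", "kwargs": {
  "increments": [
    {"slide":[0,0,-3],"rotation":[0,0,0]},
    {"slide":[0,0,-8],"rotation":[0,0,0]},
    {"slide":[0,0,-15],"rotation":[0,0,0]},
    {"slide":[0,0,-10],"rotation":[0,0,0]},
    {"slide":[0,0,-4],"rotation":[0,0,0]},
    {"slide":[0,0,0],"rotation":[0,0,0]}
  ]
}}

```text
time: 10.7
tool_pos: [0.4765, -0.2613, 0.0478]
tool_rot: [0.001, 0.734, 0.679, 0.0]
contact_force: [0.2, 0.1, -0.5]
gripper_width: 0.516
```

```bash
python3 - <<'E'
from h import *
f=grab('side')
rel([.5,-.260,.15],89.2)
cv2.imwrite('pics/p7.png',cv2.resize(f['frame'][240:360,190:310],(600,600),interpolation=2))
E
```

```text
t 10.75 pos [ 0.476  -0.2609  0.0469] F [ 0.1  0.1 -1. ] g 0.515
slide mm [   2.7    23.97 -103.11] rot deg [ 0.06  0.04 -3.68]
```

View pics/p7.png

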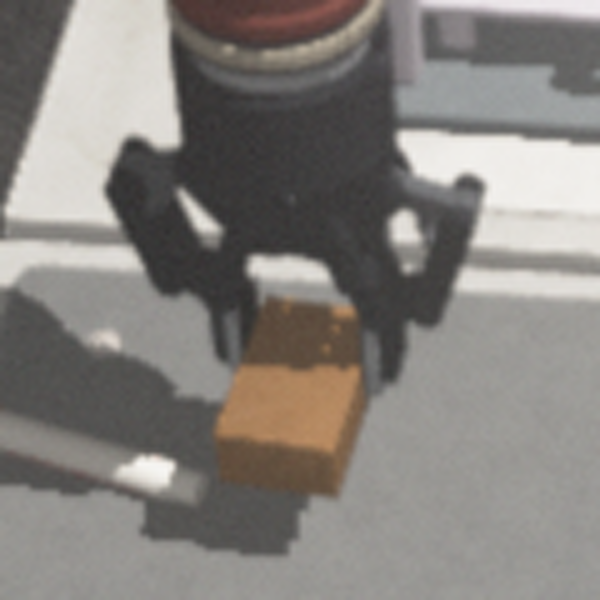

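```bash
python3 - <<'E'
from h import *
f=grab('side')
s=state();q=s['tool_rot'];R=Ro.from_quat([q[1],q[2],q[3],q[0]])
for z,us in((.069,((217,435),(340,452),(360,305),(270,297))),(.041,((215,482),(335,496)))):
    P=np.array([atz(f,(190+u/5-.4,240+v/5-.4),z) for u,v in us])
    print(P.round(4)); print('tool',(R.inv().apply(P-s['tool_pos'])*1000).round(1))
print([(d['uv'],d['score'],R.inv().apply(atz(f,d['uv'],.055)-s['tool_pos'])*1000) for d in place_of('block_centre','side')])
rel(fx(15,15.5,150),89.2)
E
```

```text
[[ 0.4495 -0.3083  0.069 ]
 [ 0.495  -0.3126  0.069 ]
 [ 0.4918 -0.2405  0.069 ]
 [ 0.4571 -0.2392  0.069 ]]
tool [[-49.6 -22.3 -22.9]
 [-50.3  23.5 -22.9]
 [ 21.3  14.6 -22.9]
 [ 19.9 -20.  -22.9]]
[[ 0.446  -0.3073  0.041 ]
 [ 0.4911 -0.3102  0.041 ]]
tool [[-48.8 -25.8   5.1]
 [-48.2  19.4   5.1]]
[([219.4, 391.8], 0.9, array([-178.83557779,  -12.49177798,   -8.89397188])), ([250.9, 318.4], 0.65, array([-13.49630811,   1.27614503,  -8.87366668]))]
t 10.85 pos [ 0.4753 -0.2604  0.0457] F [-0.6  0.1 -0.6] g 0.513
slide mm [ 297.94   56.12 -107.34] rot deg [-0.05 -0.03 -3.68]
```

{"fn": "jog_arm", "kwargs": {
  "increments": [
    {"slide":[0,0,-15],"rotation":[0,0,0]},
    {"slide":[0,0,-25],"rotation":[0,0,0]},
    {"slide":[10,2,-30],"rotation":[0,0,0]},
    {"slide":[20,4,-25],"rotation":[0,0,-0.4]},
    {"slide":[24,5,-10],"rotation":[0,0,-0.4]},
    {"slide":[24,5,0],"rotation":[0,0,-0.4]},
    {"slide":[24,5,0],"rotation":[0,0,-0.4]},
    {"slide":[24,5,0],"rotation":[0,0,-0.4]},
    {"slide":[24,5,0],"rotation":[0,0,-0.4]},
    {"slide":[24,5,0],"rotation":[0,0,-0.4]},
    {"slide":[24,5,0],"rotation":[0,0,-0.4]},
    {"slide":[24,4,0],"rotation":[0,0,-0.4]},
    {"slide":[24,4,0],"rotation":[0,0,-0.2]},
    {"slide":[24,4,0],"rotation":[0,0,0]},
    {"slide":[18,2,0],"rotation":[0,0,0]},
    {"slide":[8,1,0],"rotation":[0,0,0]},
    {"slide":[0,0,0],"rotation":[0,0,0]},
    {"slide":[0,0,0],"rotation":[0,0,0]}
  ]
}}

```text
time: 12.35
tool_pos: [0.5436, 0.0322, 0.1507]
tool_rot: [-0.0, 0.711, 0.703, -0.001]
contact_force: [-0.4, 0.4, -1.9]
gripper_width: 0.513
```

```bash
python3 - <<'E'
from h import *
rel(fx(15,15,100),89.2)
E
```

```text
t 12.35 pos [0.5436 0.0322 0.1507] F [-0.4  0.4 -1.9] g 0.513
slide mm [-0.37 11.07 47.47] rot deg [-0.07  0.03  0.15]
```

{"fn": "jog_arm", "kwargs": {
  "increments": [
    {"slide":[0,5,10],"rotation":[0,0,0]},
    {"slide":[0,5,15],"rotation":[0,0,0]},
    {"slide":[0,1,20],"rotation":[0,0,0]},
    {"slide":[0,0,20],"rotation":[0,0,0]},
    {"slide":[0,0,10],"rotation":[0,0,0]},
    {"slide":[0,0,0],"rotation":[0,0,0]},
    {"slide":[0,0,0],"rotation":[0,0,0]}
  ]
}}

```text
time: 12.93
tool_pos: [0.5545, 0.0317, 0.0755]
tool_rot: [-0.001, 0.712, 0.703, -0.001]
contact_force: [0.8, 0.1, -0.8]
gripper_width: 0.515
```

```bash
python3 - <<'E'
from h import *
rel(fx(15,15,50),89.2)
f=grab('side');g=grab('top')
cv2.imwrite('pics/p8.png',cv2.hconcat([cv2.resize(f['frame'][160:280,240:360],(400,400),interpolation=2),cv2.resize(g['frame'][210:310,220:320],(400,400),interpolation=2)]))
E
```

```text
t 12.93 pos [0.5545 0.0317 0.0755] F [ 0.8  0.1 -0.8] g 0.515
slide mm [ 0.    0.12 22.36] rot deg [-0.09  0.    0.06]
```

View pics/p8.png

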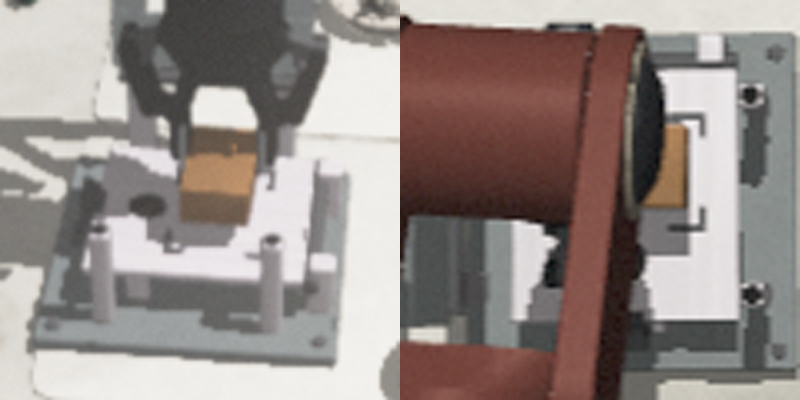

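```bash
python3 - <<'E'
from h import *
g=grab('top');f=grab('side')
cv2.imwrite('pics/p9.png',cv2.resize(g['frame'][230:280,270:310],None,fx=12,fy=12,interpolation=2))
cv2.imwrite('pics/p10.png',cv2.resize(f['frame'][190:240,260:330],None,fx=10,fy=10,interpolation=2))
E
```

```text
(no output)
```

View pics/p9.png

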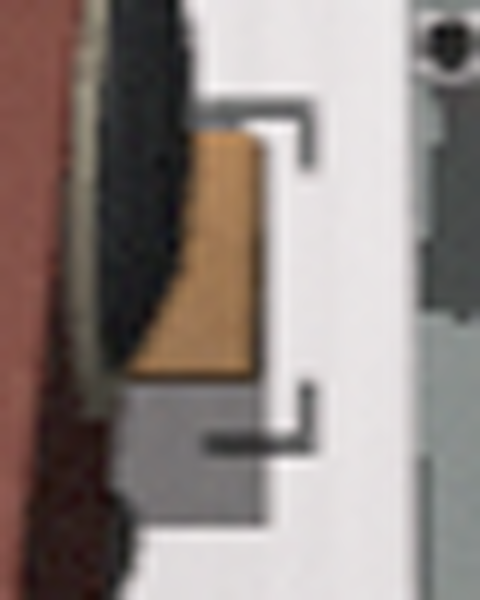

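View pics/p10.png

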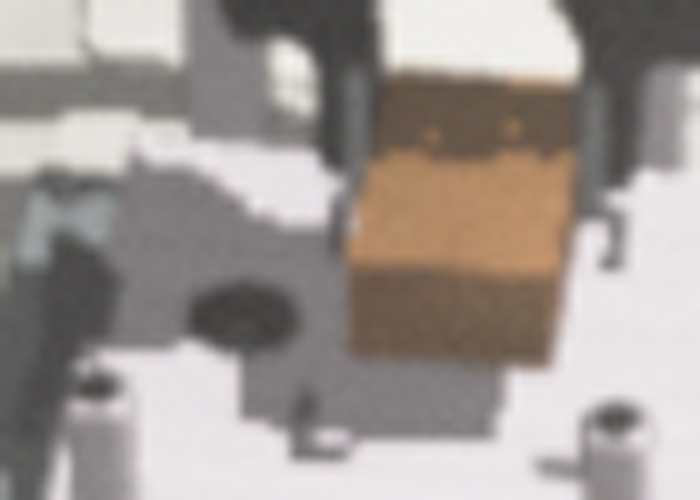

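```bash
python3 - <<'E'
from h import *
import pickle
g=pickle.load(open('F0.pkl','rb'))['top'];f=pickle.load(open('F0.pkl','rb'))['side']
P=lambda u,v,z:atz(g,(270+u/12-.46,230+v/12-.46),z).round(4)
Q=lambda u,v,z:atz(f,(260+u/10-.45,190+v/10-.45),z).round(4)
print('stops',P(302,125,.047),P(302,434,.047))
print('block',P(256,130,.097),P(254,372,.097), 'bottom',P(266,376,.069))
print('side stop near -y inner',Q(318,430,.046)); print('block top -y corners',Q(350,262,.097),Q(562,270,.097),'bot',Q(352,355,.069),Q(552,366,.069))
print('stop far +y... outer (615,205)',Q(612,215,.047))
print('nest',fx(15,0,46),'stopcorner expected',fx(45,-43,46),fx(-15,-43,46))
E
```

```text
stops [ 0.5823 -0.0275  0.047 ] [ 0.5231 -0.0266  0.047 ]
block [ 0.577  -0.0232  0.097 ] [ 0.5328 -0.0222  0.097 ] bottom [ 0.5333 -0.0219  0.069 ]
side stop near -y inner [ 0.5233 -0.0104  0.046 ]
block top -y corners [ 0.5317 -0.0141  0.097 ] [ 0.5773 -0.0131  0.097 ] bot [ 0.5314 -0.0116  0.069 ] [ 0.5752 -0.0117  0.069 ]
stop far +y... outer (615,205) [0.583  0.0706 0.047 ]
nest [0.55439486 0.01670396 0.04916747] stopcorner expected [ 0.58381973 -0.02669163  0.04916747] [ 0.52382505 -0.02589283  0.04916747]
```

```bash
python3 - <<'E'
from h import *
import pickle
f=pickle.load(open('F0.pkl','rb'))['side']
for p in (fx(-15,-43,46),fx(-15,43,46),fx(45,43,46),fx(45,-43,46),fx(15,0,46)):
    for dz in(0,-.003): print(p.round(3),((proj(f,[p+[0,0,dz]])[0]-[260,190])*10).round(0))
for (x,y,z) in ((.532,-.0225,.097),(.577,-.0225,.097),(.532,-.0225,.069),(.532,.0475,.097)):
    print(((proj(f,[[x,y,z]])[0]-[260,190])*10).round(0))
E
```

```text
[ 0.524 -0.026  0.049] [308. 460.]
[ 0.524 -0.026  0.049] [308. 470.]
[0.525 0.06  0.049] [353. 218.]
[0.525 0.06  0.049] [353. 228.]
[0.585 0.059 0.049] [613. 234.]
[0.585 0.059 0.049] [613. 244.]
[ 0.584 -0.027  0.049] [581. 477.]
[ 0.584 -0.027  0.049] [581. 488.]
[0.554 0.017 0.049] [464. 344.]
[0.554 0.017 0.049] [464. 355.]
[343. 282.]
[553. 293.]
[345. 383.]
[375.  86.]
```

{"fn": "jog_arm", "kwargs": {
  "increments": [
    {"slide":[2,-1,2],"rotation":[0,0,0]},
    {"slide":[2,-0.5,5],"rotation":[0,0,0]},
    {"slide":[0,0,6],"rotation":[0,0,0]},
    {"slide":[0,0,4],"rotation":[0,0,0]},
    {"slide":[0,0,2],"rotation":[0,0,0]},
    {"slide":[0,0,1],"rotation":[0,0,0]},
    {"slide":[0,0,0],"rotation":[0,0,0]}
  ]
}}

```text
time: 13.72
tool_pos: [0.5532, 0.0364, 0.0557]
tool_rot: [-0.0, 0.711, 0.703, -0.0]
contact_force: [-0.7, -0.7, -1.7]
gripper_width: 0.515
```

{"fn": "jog_arm", "kwargs": {
  "increments": [
    {"slide":[0,0,1],"rotation":[0,0,0]},
    {"slide":[0,0,1],"rotation":[0,0,0]},
    {"slide":[0,0,0],"rotation":[0,0,0]}
  ]
}}

```text
time: 13.97
tool_pos: [0.5539, 0.0363, 0.0548]
tool_rot: [0.0, 0.711, 0.703, 0.0]
contact_force: [0.5, 0.3, -0.7]
gripper_width: 0.514
```

{"fn": "jog_arm", "kwargs": {
  "increments": [
    {"slide":[0,0,1],"rotation":[0,0,0]},
    {"slide":[0,0,0.5],"rotation":[0,0,0]},
    {"slide":[0,0,0],"rotation":[0,0,0]}
  ]
}}

```text
time: 14.22
tool_pos: [0.5539, 0.0363, 0.0539]
tool_rot: [0.0, 0.711, 0.703, 0.0]
contact_force: [-2.5, -0.6, 5.3]
gripper_width: 0.511
```

{"fn": "jog_arm", "kwargs": {
  "fingers": 0.75,
  "increments": [
    {"slide":[0,0,0],"rotation":[0,0,0]},
    {"slide":[0,0,0],"rotation":[0,0,0]},
    {"slide":[0,0,0],"rotation":[0,0,0]},
    {"slide":[0,0,-3],"rotation":[0,0,0]},
    {"slide":[0,0,-8],"rotation":[0,0,0]},
    {"slide":[0,0,-20],"rotation":[0,0,0]},
    {"slide":[0,0,-30],"rotation":[0,0,0]},
    {"slide":[0,0,-30],"rotation":[0,0,0]},
    {"slide":[0,0,-30],"rotation":[0,0,0]},
    {"slide":[0,0,-30],"rotation":[0,0,0]},
    {"slide":[0,0,-30],"rotation":[0,0,0]},
    {"slide":[0,0,-30],"rotation":[0,0,0]},
    {"slide":[0,0,-25],"rotation":[0,0,0]},
    {"slide":[0,0,0],"rotation":[0,0,0]}
  ]
}}

```text
time: 15.38
tool_pos: [0.5561, 0.0362, 0.2972]
tool_rot: [0.005, 0.711, 0.703, 0.004]
contact_force: [0.7, -0.2, 2.1]
gripper_width: 0.749
```

```bash
python3 - <<'E'
from h import *
rel(fx(0,0,300),89.2)
f=grab('side');g=grab('top')
cv2.imwrite('pics/p11.png',cv2.hconcat([cv2.resize(f['frame'][80:280,220:380],(480,600),interpolation=2),cv2.resize(g['frame'][210:310,255:305],(300,600),interpolation=2)]))
E
```

```text
t 15.38 pos [0.5561 0.0362 0.2972] F [ 0.7 -0.2  2.1] g 0.749
slide mm [-19.51 -16.4   -6.2 ] rot deg [0.71 0.04 0.12]
```

View pics/p11.png

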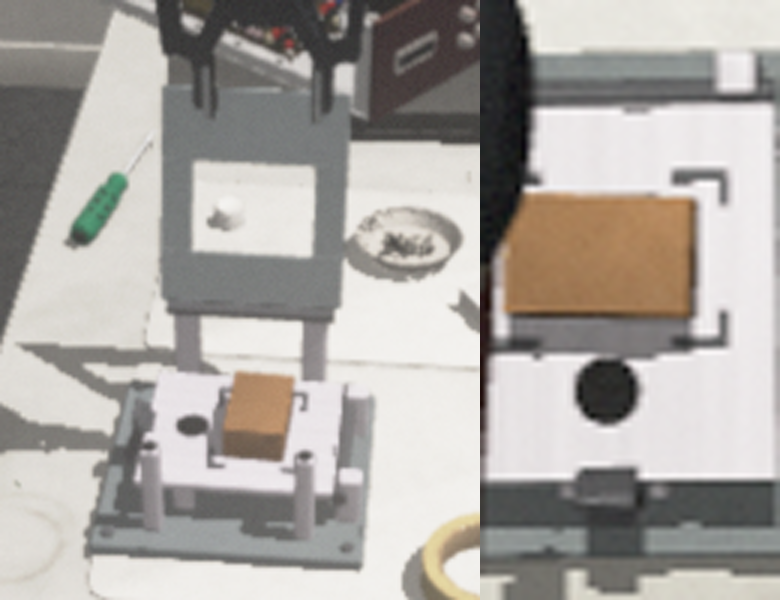

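```bash
python3 - <<'E'
from h import *
g=grab('top');f=grab('side')
P=lambda u,v,z:atz(g,(255+(u-480)/6-.46,210+v/6-.46),z)
pad=P(606,391,.047); print('pad',pad)
b=[P(u,v,.0745) for u,v in((508,193),(694,198),(691,314),(505,310))]
b=np.array(b);print(b.round(4),b.mean(0)-pad,'want +.050,0')
s=[P(718,178,.047),P(718,340,.047)];print('stops -y',s)
for n,F in(('top',g),('side',f)):
    for th,z in(('block_centre',.060),('nest',.046),('plate_pad',.047),('cover_edge',0.26)):
        print(n,th,[(atz(F,d['uv'],z).round(4),round(d['score'],2)) for d in place_of(th,n)][:3])
E
```

```text
pad [0.50348014 0.01756128 0.047     ]
[[ 0.5776  0.0499  0.0745]
 [ 0.5742 -0.0196  0.0745]
 [ 0.5309 -0.0178  0.0745]
 [ 0.5339  0.0514  0.0745]] [ 0.05068483 -0.001575    0.0275    ] want +.050,0
stops -y [array([ 0.58404284, -0.02636848,  0.047     ]), array([ 0.52199858, -0.02544207,  0.047     ])]
top block_centre [(array([ 0.4425, -0.3982,  0.06  ]), 0.77), (array([0.5563, 0.0186, 0.06  ]), 0.67), (array([0.5053, 0.0142, 0.06  ]), 0.22)]
top nest [(array([0.5464, 0.0104, 0.046 ]), 0.91)]
top plate_pad [(array([0.5032, 0.0145, 0.047 ]), 0.79)]
top cover_edge [(array([0.5456, 0.1597, 0.26  ]), 0.66)]
side block_centre [(array([ 0.4459, -0.4402,  0.06  ]), 0.87), (array([0.5564, 0.03  , 0.06  ]), 0.77)]
side nest [(array([0.5537, 0.027 , 0.046 ]), 0.81)]
side plate_pad [(array([0.4995, 0.0245, 0.047 ]), 0.73)]
side cover_edge [(array([0.5403, 0.147 , 0.26  ]), 0.91)]
```

{"fn": "jog_arm", "kwargs": {
  "fingers": 0,
  "increments": [
    {"slide":[0,-4,-10],"rotation":[0,0,0]},
    {"slide":[15,-4,-5],"rotation":[0,0,0]},
    {"slide":[25,-4,0],"rotation":[0,0,0]},
    {"slide":[30,-4,0],"rotation":[0,0,0]},
    {"slide":[30,0,0],"rotation":[0,0,0]},
    {"slide":[30,0,0],"rotation":[0,0,0]},
    {"slide":[30,0,0],"rotation":[0,0,0]},
    {"slide":[25,0,0],"rotation":[0,0,0]},
    {"slide":[10,0,0],"rotation":[0,0,0]},
    {"slide":[0,0,5],"rotation":[0,0,0]},
    {"slide":[0,0,0],"rotation":[0,0,0]}
  ]
}}

```text
time: 16.9
tool_pos: [0.5395, 0.2312, 0.2981]
tool_rot: [0.0, 0.711, 0.703, -0.001]
contact_force: [0.3, 0.2, -1.5]
gripper_width: -0.003
```

```bash
python3 - <<'E'
from h import *
rel(fx(0,200,212),89.2)
f=grab('side');g=grab('top')
cv2.imwrite('pics/p12.png',cv2.hconcat([cv2.resize(f['frame'][40:240,220:380],(480,600),interpolation=2),cv2.resize(g['frame'][200:320,140:204],(320,600),interpolation=2)]))
E
```

```text
t 16.9 pos [0.5395 0.2312 0.2981] F [ 0.3  0.2 -1.5] g -0.003
slide mm [-14.2    2.85  82.96] rot deg [-0.06  0.06  0.16]
```

View pics/p12.png

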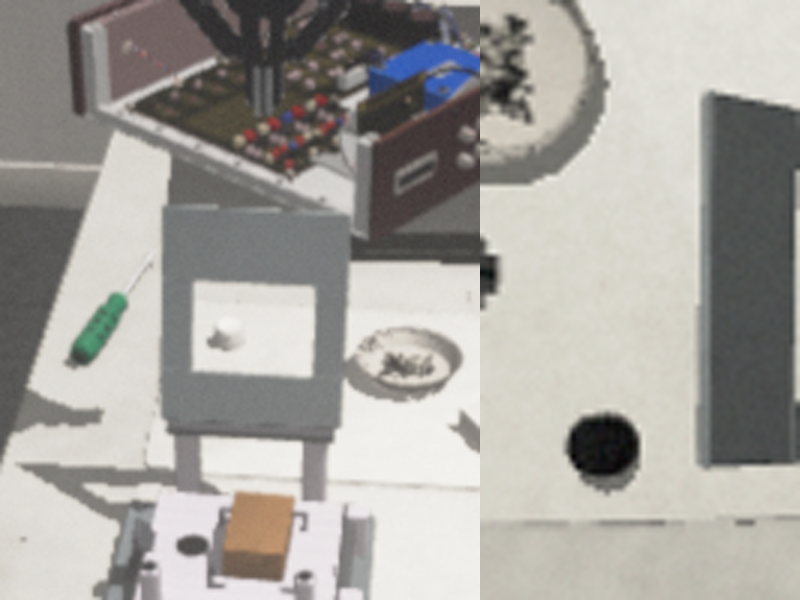

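{"fn": "jog_arm", "kwargs": {
  "increments": [
    {"slide":[0,0,8],"rotation":[0,0,0]},
    {"slide":[0,0,18],"rotation":[0,0,0]},
    {"slide":[0,0,22],"rotation":[0,0,0]},
    {"slide":[0,0,20],"rotation":[0,0,0]},
    {"slide":[0,0,10],"rotation":[0,0,0]},
    {"slide":[-5,0,4],"rotation":[0,0,0]},
    {"slide":[-10,0,0],"rotation":[0,0,0]},
    {"slide":[-10,0,0],"rotation":[0,0,0]},
    {"slide":[-10,0,0],"rotation":[0,0,0]},
    {"slide":[-8,0,0],"rotation":[0,0,0]},
    {"slide":[-6,0,0],"rotation":[0,0,0]},
    {"slide":[-4,0,0],"rotation":[0,0,0]},
    {"slide":[0,0,0],"rotation":[0,0,0]}
  ]
}}

```text
time: 18.08
tool_pos: [0.5394, 0.1777, 0.2173]
tool_rot: [0.0, 0.712, 0.702, 0.0]
contact_force: [0.4, 0.3, 0.4]
gripper_width: -0.003
```

{"fn": "jog_arm", "kwargs": {
  "increments": [
    {"slide":[-9,0,0],"rotation":[0,0,0]},
    {"slide":[-10,0,0],"rotation":[0,0,0]},
    {"slide":[-10,0,0],"rotation":[0,0,0]},
    {"slide":[-10,0,0],"rotation":[0,0,0]},
    {"slide":[-10,0,0],"rotation":[0,0,0]},
    {"slide":[-10,0,0],"rotation":[0,0,0]},
    {"slide":[-9,0,-1.5],"rotation":[0,0,0]},
    {"slide":[-9,0,-1.5],"rotation":[0,0,0]},
    {"slide":[-9,0,-1.5],"rotation":[0,0,0]},
    {"slide":[-9,0,-1.5],"rotation":[0,0,0]},
    {"slide":[0,0,0],"rotation":[0,0,0]}
  ]
}}

```text
time: 19.0
tool_pos: [0.5376, 0.0819, 0.222]
tool_rot: [-0.0, 0.712, 0.702, -0.001]
contact_force: [0.6, 0.0, -0.6]
gripper_width: -0.002
```

```bash
python3 - <<'E'
from h import *
rel(fx(0,0,200),89.2)
f=grab('side')
cv2.imwrite('pics/p13.png',cv2.resize(f['frame'][40:240,220:380],(480,600),interpolation=2))
E
```

```text
t 19.0 pos [0.5376 0.0819 0.222 ] F [ 0.6  0.  -0.6] g -0.002
slide mm [-64.91   2.72  18.94] rot deg [-0.1   0.06  0.03]
```

View pics/p13.png

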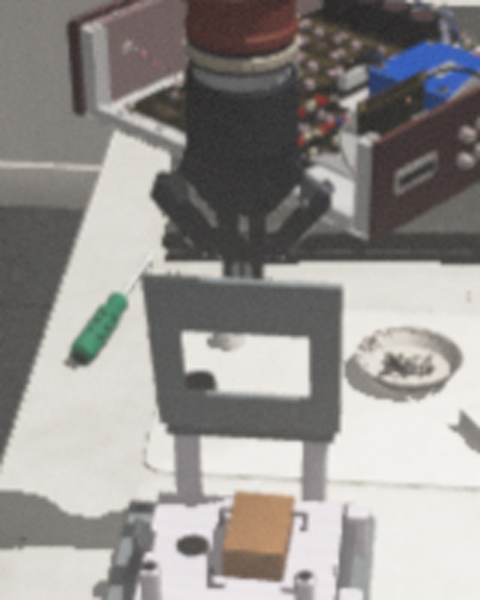

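{"fn": "jog_arm", "kwargs": {
  "increments": [
    {"slide":[-10,0,2],"rotation":[0,0,0]},
    {"slide":[-10,0,2.5],"rotation":[0,0,0]},
    {"slide":[-10,0,2.5],"rotation":[0,0,0]},
    {"slide":[-10,0,2.5],"rotation":[0,0,0]},
    {"slide":[-9,0,5],"rotation":[0,0,0]},
    {"slide":[-9,0,6],"rotation":[0,0,0]},
    {"slide":[-9,0,6],"rotation":[0,0,0]},
    {"slide":[-9,0,7],"rotation":[0,0,0]},
    {"slide":[-7,0,8],"rotation":[0,0,0]},
    {"slide":[-6,0,8],"rotation":[0,0,0]},
    {"slide":[-6,0,9],"rotation":[0,0,0]},
    {"slide":[-5,0,10],"rotation":[0,0,0]},
    {"slide":[0,0,0],"rotation":[0,0,0]}
  ]
}}

```text
time: 20.13
tool_pos: [0.5354, -0.0173, 0.1513]
tool_rot: [-0.001, 0.712, 0.703, -0.002]
contact_force: [-1.5, 1.7, -0.9]
gripper_width: 0.002
```

```bash
python3 - <<'E'
from h import *
rel([.54,-.034,.0945],89.2)
f=grab('side')
cv2.imwrite('pics/p14.png',cv2.resize(f['frame'][60:260,220:380],(480,600),interpolation=2))
E
```

```text
t 20.13 pos [ 0.5354 -0.0173  0.1513] F [-1.5  1.7 -0.9] g 0.002
slide mm [-16.66   5.06  56.81] rot deg [-0.24  0.01  0.07]
```

View pics/p14.png

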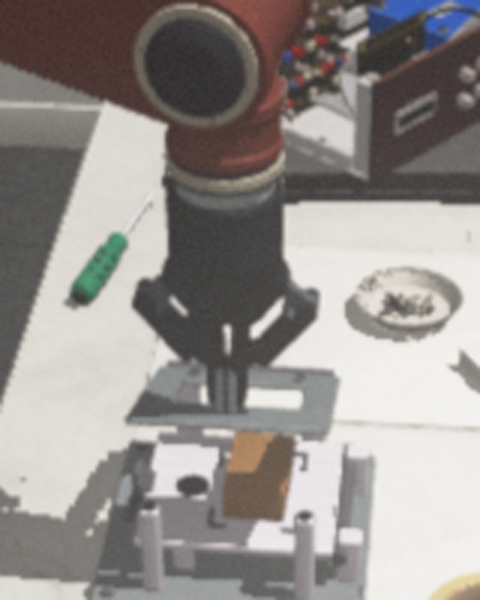

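{"fn": "jog_arm", "kwargs": {
  "increments": [
    {"slide":[-4,2,8],"rotation":[0,0,0]},
    {"slide":[-4,2,9],"rotation":[0,0,0]},
    {"slide":[-3,1,9],"rotation":[0,0,0]},
    {"slide":[-2,0,8],"rotation":[0,0,0]},
    {"slide":[-2,0,7],"rotation":[0,0,0]},
    {"slide":[-1,0,5],"rotation":[0,0,0]},
    {"slide":[-1,0,4],"rotation":[0,0,0]},
    {"slide":[0,0,3],"rotation":[0,0,0]},
    {"slide":[0,0,2],"rotation":[0,0,0]},
    {"slide":[0,0,0],"rotation":[0,0,0]}
  ]
}}

```text
time: 21.02
tool_pos: [0.5415, -0.0335, 0.0989]
tool_rot: [-0.0, 0.711, 0.703, -0.0]
contact_force: [0.0, -0.3, -0.4]
gripper_width: -0.001
```

{"fn": "jog_arm", "kwargs": {
  "increments": [
    {"slide":[0,0,1.5],"rotation":[0,0,0]},
    {"slide":[0,0,0],"rotation":[0,0,0]}
  ]
}}

```text
time: 21.18
tool_pos: [0.5418, -0.0335, 0.0979]
tool_rot: [0.0, 0.711, 0.703, 0.0]
contact_force: [-0.7, -0.1, -0.0]
gripper_width: -0.002
```

{"fn": "jog_arm", "kwargs": {
  "increments": [
    {"slide":[0,0,1.5],"rotation":[0,0,0]},
    {"slide":[0,0,1],"rotation":[0,0,0]},
    {"slide":[0,0,1],"rotation":[0,0,0]},
    {"slide":[0,0,0],"rotation":[0,0,0]}
  ]
}}

```text
time: 21.52
tool_pos: [0.542, -0.0336, 0.0951]
tool_rot: [0.0, 0.711, 0.703, 0.0]
contact_force: [-1.9, -0.3, 3.8]
gripper_width: 0.0
```

{"fn": "jog_arm", "kwargs": {
  "increments": [
    {"slide":[0,0,1],"rotation":[0,0,0]},
    {"slide":[0,0,0],"rotation":[0,0,0]}
  ]
}}

```text
time: 21.68
tool_pos: [0.5421, -0.0336, 0.095]
tool_rot: [0.0, 0.711, 0.703, 0.0]
contact_force: [-4.9, 1.3, 10.1]
gripper_width: -0.001
```

Stop reached (10 N at z=0.095, where the shut cover's top should be at 0.094). I'll retreat and check.

{"fn": "jog_arm", "kwargs": {
  "increments": [
    {"slide":[0,0,-4],"rotation":[0,0,0]},
    {"slide":[0,0,-15],"rotation":[0,0,0]},
    {"slide":[0,0,-30],"rotation":[0,0,0]},
    {"slide":[-20,-10,-35],"rotation":[0,0,0]},
    {"slide":[-30,-10,-35],"rotation":[0,0,0]},
    {"slide":[-35,-10,-30],"rotation":[0,0,0]},
    {"slide":[-35,-10,0],"rotation":[0,0,0]},
    {"slide":[-35,-10,0],"rotation":[0,0,0]},
    {"slide":[-35,-10,0],"rotation":[0,0,0]},
    {"slide":[-35,-10,0],"rotation":[0,0,0]},
    {"slide":[-35,-10,0],"rotation":[0,0,0]},
    {"slide":[-20,0,0],"rotation":[0,0,0]},
    {"slide":[0,0,0],"rotation":[0,0,0]}
  ]
}}

```text
time: 22.77
tool_pos: [0.4597, -0.3084, 0.2343]
tool_rot: [0.0, 0.713, 0.701, -0.0]
contact_force: [0.4, -0.0, 0.7]
gripper_width: 0.002
```

```bash
python3 - <<'E'
from h import *
rel(fx(0,0,200),89.2)
f=grab('side');g=grab('top')
e=[place_of('cover_edge',n) for n in('side','top')]
print([[(d['uv'],d['score']) for d in x[:2]] for x in e], 'expect',proj(f,[fx(0,-82,92)-[0,0,.003]]),proj(g,[fx(0,-82,92)]))
if e[0] and e[1]: print(tri(f,e[0][0]['uv'],g,e[1][0]['uv']))
for t in('masking_tape','tape_roll'): print(t,[place_of(t,n)[0]['uv'] for n in('side','top')])
cv2.imwrite('pics/p15.png',cv2.hconcat([cv2.resize(f['frame'][140:290,230:350],(400,500),interpolation=2),cv2.resize(g['frame'][210:310,220:300],(400,500),interpolation=2)]))
cv2.imwrite('pics/p16.png',f['frame'])
E
```

```text
t 22.77 pos [ 0.4597 -0.3084  0.2343] F [ 0.4 -0.   0.7] g 0.002
slide mm [326.64  74.29  30.78] rot deg [-0.02  0.05 -0.15]
[[([295.9, 234.6], 0.65), ([306.8, 222.9], 0.49)], [([312.0, 254.8], 0.86)]] expect [[295.24452913 232.90257513]] [[310.33251392 257.66026146]]
(array([ 0.54240232, -0.06908184,  0.09150854]), np.float64(0.004660359115671683))
masking_tape [[381.6, 275.2], [317.0, 179.9]]
tape_roll [[355.5, 331.4], [386.7, 200.6]]
```

View pics/p15.png

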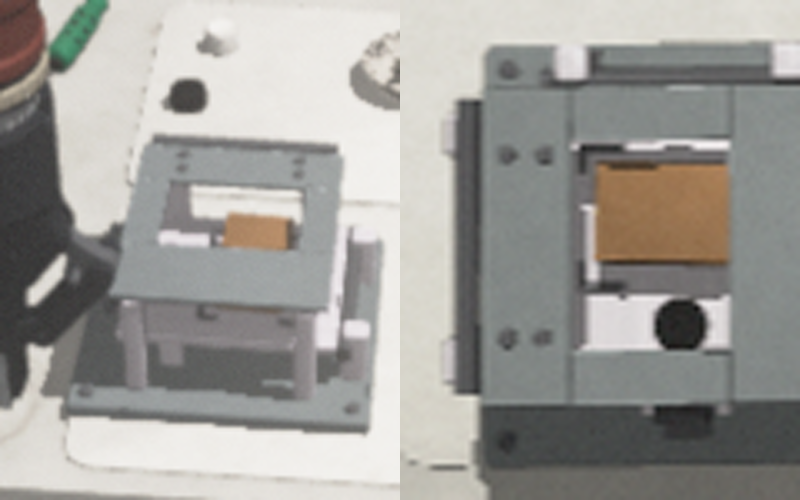

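View pics/p16.png

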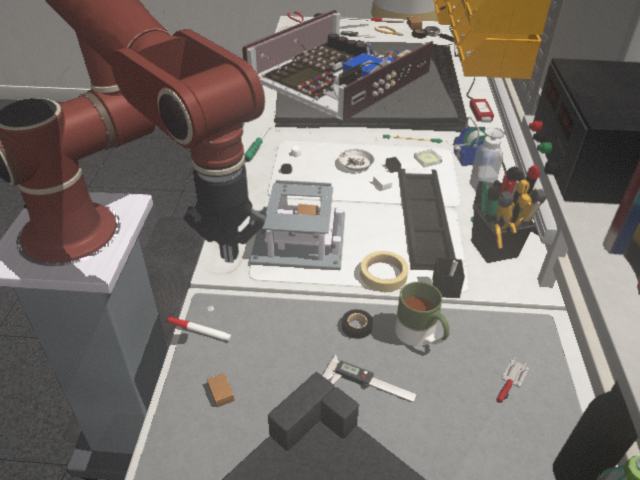

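```bash
python3 - <<'E'
from h import *
print(manip.job_done())
E
```

```text
the job is handed in; nothing more can be done
None
```

I did all three steps in order and handed the job in after about 23 s; the hand-in reports no verdict.

- **Plate:** I pressed the pad down to its stop at 18 N. It stayed down with the fingers off, and the side view shows it level.
- **Block:** I picked the larger of the two brown blocks, gripping it about 15 mm off centre to clear the pen beside it. Measured from the top camera, it rests within about 2 mm of the nest's middle, long side along the hinge.
- **Cover:** I swung it over from behind and pressed it to its stop at 10 N. The fingertips stopped at z = 0.095 m, against about 0.094 m expected when shut. The last pictures show it lying on the posts with the block level in the window.
- **Tape rolls:** both show within about 2 px of where they started. The arm was clear of everything and the measured force was near zero.

**What disagreed:**
- The side camera read the fixture's points about 3 px (8–16 mm in y) off the top camera. I placed the block by its position relative to the stops, where the two views agreed to about 2 mm.
- My fit put the fixture about 3 mm too high; contact showed it at about 0.
- Triangulating the cover's free edge gave y about 4 mm from the expected place, with a 5 mm gap between the two camera rays. Its height matched.
- One pair of moves was refused because rows lacked a rotation; I repeated them.

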